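# Sort vials, specimen mounts and a weight into their holders

### The job

Put away the things left standing on the blue mat along the front of the bench, each with its own kind: the two vials into the two empty pockets of the vial rack, the two round specimen mounts into the two empty pockets of the mount plate, and the calibration weight into the pocket of the wooden weight block. Every thing sits upright on the floor of its own pocket; do not tip the vials over, and leave the vial and the mount that are already stored in their pockets.

Things in the scene. Friction and masses are not known exactly. Their poses are not given: they have to be found in the camera images.
- vial_a: Loose glass sample vial with a black screw cap and a label with a red band, 24 mm diameter (body to 42 mm height, cap 21 mm), 50 mm high, about 18 g. Its origin is the centre of its underside, z up; it stands upright. At the start on the blue bench mat, whose top is 3 mm above the bench.
- vial_b: Loose glass sample vial with a white screw cap, same size as vial_a. Its origin is the centre of its underside, z up; it stands upright. At the start on the blue bench mat, whose top is 3 mm above the bench.
- mount_a: Loose specimen mount: green resin puck, 30 mm diameter, 19 mm high, about 35 g. Its origin is the centre of its underside, z up; it stands upright. At the start on the blue bench mat, whose top is 3 mm above the bench.
- mount_b: Loose specimen mount: pale, whitish resin puck, 30 mm diameter, 21 mm high, about 35 g. Its origin is the centre of its underside, z up; it stands upright. At the start on the blue bench mat, whose top is 3 mm above the bench.
- weight: Loose steel calibration weight with a narrower knob on top, 23 mm body diameter, 30 mm high, about 100 g; it grips like a plain 23 mm cylinder over its whole height. Its origin is the centre of its underside, z up; it stands upright. At the start on the blue bench mat, whose top is 3 mm above the bench.
- vial_rack: Vial rack: white plastic block fixed to the bench, 56 x 156 x 16 mm (x, y, z), with a row of three round pockets, 40 mm diameter and 10 mm deep (pocket floor 6 mm above the origin), centred at y = -50, 0 and +50 mm on its own y axis. The stored vial stands in one of them. Its origin is the centre of its underside, z up. Its long axis is y, turned up to 15 degrees from the world's y.
- mount_plate: Mount plate: grey painted metal plate fixed to the bench, 62 x 170 x 10 mm (x, y, z), with a row of three round pockets, 46 mm diameter and 5 mm deep (pocket floor 5 mm above the origin), centred at y = -54, 0 and +54 mm on its own y axis. The stored mount sits in one of them. Its origin is the centre of its underside, z up. Its long axis is y, turned up to 15 degrees from the world's y.
- weight_block: Weight block: small wooden block fixed to the bench, 66 x 66 x 12 mm, with one round pocket in its centre, 40 mm diameter, 6 mm deep (pocket floor 6 mm above the origin). Its origin is the centre of its underside, z up.
- stored_vial: Vial with a black cap and a label with a blue band, same size as the others, already standing in a pocket of the vial rack; it stays there. Its origin is the centre of its underside, z up; it stands upright.
- stored_mount: Black resin specimen mount, 30 mm diameter, 18 mm high, already in a pocket of the mount plate; it stays there. Its origin is the centre of its underside, z up; it stands upright.

How it is judged:
At the end, for the whole second after the job is handed in: Vials in the two free rack pockets, mounts in the two free plate pockets, the weight in its block, the stored vial and mount still in theirs: each within 10 mm of the pocket centre in the holder's x and y, at most 3 mm above the pocket floor, within 0.12 rad of upright, at rest (((x of vial_a in the frame of vial_rack between -0.01 and 0.01 m and y of vial_a in the frame of vial_rack between -0.06 and -0.04 m and z of each of vial_a, vial_b in the frame of vial_rack below 0.009 m and angle between each of vial_a, vial_b's own z axis and vertical below 0.12 rad and linear speed of each of vial_a, vial_b below 0.02 m/s and x of vial_b in the frame of vial_rack between -0.01 and 0.01 m and y of vial_b in the frame of vial_rack between -0.01 and 0.01 m) or (x of vial_a in the frame of vial_rack between -0.01 and 0.01 m and y of vial_a in the frame of vial_rack between -0.01 and 0.01 m and z of each of vial_a, vial_b in the frame of vial_rack below 0.009 m and angle between each of vial_a, vial_b's own z axis and vertical below 0.12 rad and linear speed of each of vial_a, vial_b below 0.02 m/s and x of vial_b in the frame of vial_rack between -0.01 and 0.01 m and y of vial_b in the frame of vial_rack between -0.06 and -0.04 m)) and ((x of mount_a in the frame of mount_plate between -0.01 and 0.01 m and y of mount_a in the frame of mount_plate between -0.064 and -0.044 m and z of each of mount_a, mount_b in the frame of mount_plate below 0.008 m and angle between each of mount_a, mount_b's own z axis and vertical below 0.12 rad and linear speed of each of mount_a, mount_b below 0.02 m/s and x of mount_b in the frame of mount_plate between -0.01 and 0.01 m and y of mount_b in the frame of mount_plate between 0.044 and 0.064 m) or (x of mount_a in the frame of mount_plate between -0.01 and 0.01 m and y of mount_a in the frame of mount_plate between 0.044 and 0.064 m and z of each of mount_a, mount_b in the frame of mount_plate below 0.008 m and angle between each of mount_a, mount_b's own z axis and vertical below 0.12 rad and linear speed of each of mount_a, mount_b below 0.02 m/s and x of mount_b in the frame of mount_plate between -0.01 and 0.01 m and y of mount_b in the frame of mount_plate between -0.064 and -0.044 m)) and x of weight in the frame of weight_block between -0.01 and 0.01 m and y of weight in the frame of weight_block between -0.01 and 0.01 m and z of weight in the frame of weight_block below 0.009 m and angle between each of weight, stored_vial, stored_mount's own z axis and vertical below 0.12 rad and linear speed of each of weight, stored_vial, stored_mount below 0.02 m/s and x of stored_vial in the frame of vial_rack between -0.01 and 0.01 m and y of stored_vial in the frame of vial_rack between 0.04 and 0.06 m and z of stored_vial in the frame of vial_rack below 0.009 m and x of stored_mount in the frame of mount_plate between -0.01 and 0.01 m and y of stored_mount in the frame of mount_plate between -0.01 and 0.01 m and z of stored_mount in the frame of mount_plate below 0.008 m); the robot touches nothing.
It fails at once if the red-banded vial is tipped over (more than 0.7 rad) (angle between vial_a's own z axis and vertical above 0.7 rad).
It fails at once if the white-capped vial is tipped over (more than 0.7 rad) (angle between vial_b's own z axis and vertical above 0.7 rad).
It fails at once if the stored vial is taken out or pushed out of its pocket (moved more than 15 mm) (distance of stored_vial from where it was at the start of the episode above 0.015 m).
It fails at once if the stored mount is taken out or pushed out of its pocket (moved more than 15 mm) (distance of stored_mount from where it was at the start of the episode above 0.015 m).
It also fails if it takes over 118 s, if anything falls off the work surface, if the arm or the gripper's body presses on something with over 40 N, if the wrist force passes 120 N, or if a joint passes its speed limit or range.

### The arm

A 6-joint arm with a two-finger parallel gripper is mounted at the origin on a cart in front of the work surface, level with it; the furniture and walls round the work are solid. World frame = base frame: x ahead of the robot, y to its left, z up, the work surface at z = 0. Lengths are in m, angles in rad, forces in N, time in s.
With the tool pointing down it reaches from about 0.25 to 0.725 m from the base axis. Payload 4 kg.
Tool frame: the origin (TCP) lies at the very end of the fingers, on their centre line; the grasp point (between the pads) lies 19 mm behind it; z points along the fingers, y is the line along which they close (so a half turn about z gives the same grasp; the last joint's range is limited). The gripper opens to 85 mm and grips with 20 to 120 N. Pads are 22 mm wide; open, the fingers measure 114 mm over their backs; the gripper's body (76 mm by 85 mm) begins 54 mm behind the grasp point. The pads swing forward as they close: fully open they stand 13 mm farther back than shut.
Start: joints at [1.268, 0.241, 0.005, 1.335, 0, 1.571], TCP at [0.149, 0.477, 0.194] pointing down, gripper open.
Joint ranges: [-2.72, 2.72], [-1.05, 1.87], [-1.09, 1.28], [-1.99, 2.15], [-1.42, 1.44], [-3.14, 3.14]. Speed limits (rad/s): [2.79, 2.79, 3.14, 3.14, 3.14, 3.14].

### API

Orientations are given as a unit quaternion [x, y, z, w].
In Python, from workcell import bot, vision, workorder, boxes_of gives the robot as it stands.
- The arm moves only by the tool send_rows, never from a script. Its argument "motion" is text: rows parted by semicolons, each of 5 numbers parted by spaces: the closure, from -1 (fully open) to 1 (shut), so that 0 is half open, then the shift along the tool's x, y, z in cm, then the turn about the tool's z in rad. In form: claw x y z twist; .... A call has 1 to 5 rows; each row is the pose to reach, as a shift and turn from the pose commanded when the call began, along the tool's axes at that moment; what a row does not reach only later rows make up. A row lasts 1/10 s, in which the tool goes at most 50 mm and 8.59 degrees, less where a joint would pass 70% of its speed; a pose out of reach is approached as far as the arm can. A call with a gripper value outside its range is refused whole. The fingers move at their own pace and stop on an object; the grip force is fixed at half the most. Time passes only in rows, so rows that repeat a pose let the fingers close. It gives the time, the measured TCP pose, the force, the opening and the grip force at its end, in the units of the state.
- bot.get_obs(): the state, without advancing time (a new reading comes with each control period).
- vision.camera(name): name is "scene" or "side" or "wrist"; returns the picture (420x560x3 uint8, red, green, blue); there is no depth.
- vision.camera_model(name): a dict with "fov_y" (degrees; the focal length in pixels is half the picture's height over the tangent of half this angle, whatever the lens; pixels are square), "cx", "cy" (the principal point, pixels), "k1" (the pictures are not rectified: a ray, as slopes to the right and down, at radius r is drawn at 1 + k1 r^2 times it, then the intrinsics apply), "world_from_camera" (4x4, takes a point from camera to world coordinates); the wrist camera has in their place "hand_eye" (4x4, takes a point from camera to tool coordinates, whose origin is the TCP and whose axes are the flange's). Camera axes: x right, y down, z forward; pixel columns grow to the right and rows downward; lengths in m; the calibration is good to about 2 mm. A picture is of the moment at which its call begins: read the wrist's pose just before it. camera_model takes no time and is no camera call.
- workorder.job_done(): hands the job in; it is judged then, once.
Trained networks look in the newest picture that a camera, given by its name, has taken for a name from the list of things; names that differ only in an ending like _2 or _b are one class to them, and where a whole thing is asked for, a point or a joint stands for the part that bears it (a point fixed in the world has none). Each returns a list of dicts, best first, with "conf" (0 to 1); they miss things now and then, are a little off and sometimes report something else, mostly with a low value. They report only what shows in the picture. A call takes as long as a camera call.
- boxes_of(camera, target): "rect" ([centre column, centre row, width, height] in pixels, round what is visible of it).
The state is a dict: "clock": time; "joint_pos": joint angles; "joint_vel": joint speeds; "tau": joint torques, N m; "eef_pos": TCP position; "tool_rot": TCP orientation; "ft_force": force on the tool from outside, world axes, zero at the start; "ft_torque": the same for the moment, N m; "grip_width": finger opening in m; "grasp_force": force on a finger pad.
Only numpy, scipy, OpenCV 4.12 (cv2) and the standard library are available. Lean on these libraries where they do the work, as an engineer would, in place of code of your own. Each camera call takes 0.05 s, during which the arm holds its last target. There are 200 camera calls.

## Working session

There is one attempt and no reset: what is moved stays moved. The work goes in short steps, Python scripts to look and compute and a tool call to move; the robot and the scene stay as the last step left them, time stands still between calls to the robot, and variables do not carry over. Pictures are saved under pics/ and viewed, at most 14 in all, crops included, and the job is handed in when it is done.

Besides the shell and the picture viewer there is one more tool, called after "Call:" by a JSON object that holds its "method" and its "body". send_rows: Moves the arm, as the interface text tells. Its arguments: {"type":"object","properties":{"motion":{"type":"string"}},"required":["motion"]}

```bash
mkdir -p pics && cat > h.py <<'E'
import numpy as np, cv2
from scipy.spatial.transform import Rotation as R
from workcell import bot, vision, workorder, boxes_of
def model(cam):
    m=vision.camera_model(cam); f=210/np.tan(np.radians(m["fov_y"])/2)
    if cam=="wrist":
        o=bot.get_obs(); T=np.eye(4); T[:3,:3]=R.from_quat(o["tool_rot"]).as_matrix(); T[:3,3]=o["eef_pos"]
        W=T@np.array(m["hand_eye"])
    else: W=np.array(m["world_from_camera"])
    return f,m["cx"],m["cy"],m["k1"],W
def pix2w(M,u,v,z):
    f,cx,cy,k,W=M; d=np.array([(u-cx)/f,(v-cy)/f]); s=d.copy()
    for _ in range(30): s=d/(1+k*(s@s))
    r=W[:3,:3]@np.array([*s,1]); p=W[:3,3]
    return p+r*(z-p[2])/r[2]
def w2pix(M,P):
    f,cx,cy,k,W=M; q=W[:3,:3].T@(np.array(P)-W[:3,3]); s=q[:2]/q[2]
    s=s*(1+k*(s@s)); return np.array([f*s[0]+cx,f*s[1]+cy])
def save(cam,name,img=None):
    im=vision.camera(cam) if img is None else img
    cv2.imwrite(f"pics/{name}.png",im[:,:,::-1]); return im
def shift(target,closing_yaw=None):
    """tool-axis shift (cm) from measured pose to world target TCP"""
    o=bot.get_obs(); Rm=R.from_quat(o["tool_rot"]).as_matrix()
    return Rm.T@(np.array(target)-np.array(o["eef_pos"]))*100
E
python3 - <<'E'
from h import *
o=bot.get_obs(); print(o["clock"],o["eef_pos"],o["tool_rot"],o["grip_width"])
H=dict(vial_a=.025,mount_a=.01,weight=.015,vial_rack=.016,mount_plate=.01,weight_block=.012,stored_vial=.03,stored_mount=.015)
for c in ["scene","side"]:
    save(c,c+"0"); M=model(c); print(c,M[4][:3,3].round(3),M[4][:3,2].round(2),M[0])
    for n,h in H.items():
        for b in boxes_of(c,n)[:4]:
            print(n,round(b["conf"],2),np.round(b["rect"]),pix2w(M,*b["rect"][:2],h).round(3))
E
```

```text
0.0 [0.14888173 0.47656919 0.19310118] [ 1.50824859e-01  9.88559931e-01 -1.04921717e-03 -1.51650702e-04] 0.08545331452265344
scene [-0.18  -0.533  0.436] [ 0.71  0.58 -0.41] 392.90645559949553
vial_a 0.54 [217. 204.   8.  23.] [0.436 0.155 0.025]
vial_a 0.52 [263. 223.  13.  22.] [ 0.433 -0.004  0.025]
mount_a 0.57 [328. 252.  14.  12.] [ 0.442 -0.174  0.01 ]
mount_a 0.53 [391. 284.  14.  14.] [ 0.423 -0.323  0.01 ]
weight 0.66 [171. 191.   7.  14.] [0.431 0.335 0.015]
vial_rack 0.81 [312. 218.  64.  27.] [ 0.545 -0.064  0.016]
mount_plate 0.61 [412. 248.  84.  33.] [ 0.576 -0.3    0.01 ]
weight_block 0.78 [247. 192.  33.  17.] [0.572 0.176 0.012]
stored_vial 0.57 [294. 200.   9.  17.] [0.58  0.017 0.03 ]
stored_vial 0.3 [394. 283.  14.  17.] [ 0.402 -0.334  0.03 ]
stored_mount 0.74 [412. 245.  13.  14.] [ 0.581 -0.298  0.015]
side [ 0.547 -0.953  0.854] [-0.02  0.76 -0.65] 543.5647985738119
vial_a 0.52 [250. 221.  10.  23.] [0.437 0.006 0.025]
vial_a 0.46 [256. 182.  10.  21.] [0.442 0.156 0.025]
mount_a 0.81 [234. 338.  18.  14.] [ 0.425 -0.321  0.01 ]
mount_a 0.7 [248. 284.  15.  17.] [ 0.443 -0.179  0.01 ]
weight 0.54 [253. 149.  11.  10.] [0.424 0.323 0.015]
vial_rack 0.68 [310. 243.  27.  52.] [ 0.574 -0.061  0.016]
mount_plate 0.71 [317. 332.  56.  76.] [ 0.584 -0.305  0.01 ]
weight_block 0.89 [312. 184.  30.  20.] [0.585 0.166 0.012]
stored_vial 0.45 [304. 218.   9.  22.] [0.563 0.011 0.03 ]
stored_mount 0.68 [316. 327.  18.  19.] [ 0.582 -0.297  0.015]
stored_mount 0.21 [316. 332.  53.  83.] [ 0.582 -0.309  0.015]
```

View pics/scene0.png

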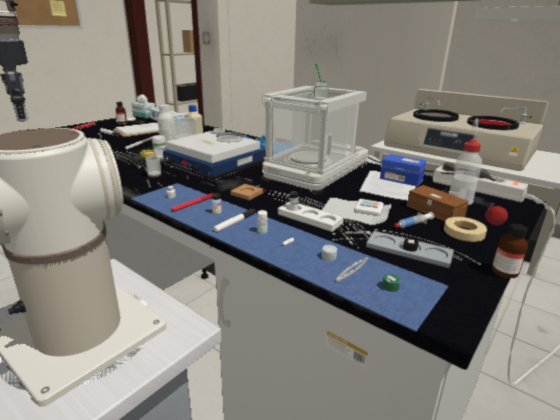

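View pics/side0.png

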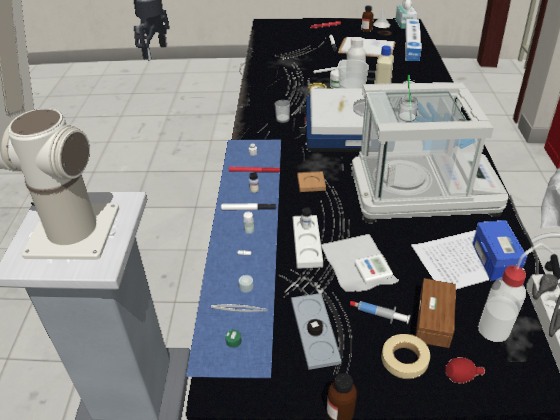

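The pictures show all five loose items on the mat. In the side view they are the weight at (253,149), the red vial at (254,182), the white-capped vial at (249,221), the pale mount at (246,284) and the green mount at (233,338). The block is at (312,182), the rack at (307,240) and the plate at (316,330). The two cameras agree to about 1 cm. I'll start with the weight and close the fingers along world x.

Call:
{"method": "send_rows", "body": {"motion": "-0.3 -29 -6.6 0 1.268; -0.3 -29 -6.6 0 1.268; -0.3 -29 -6.6 0 1.268; -0.3 -29 -6.6 0 1.268; -0.3 -29 -6.6 0 1.268"}}

```text
clock: 1.4
eef_pos: [0.3667, 0.3505, 0.1942]
tool_rot: [0.505, 0.863, 0.0, 0.0]
ft_force: [0.4, 0.7, 0.5]
grip_width: 0.0552
grasp_force: 0.0
```

Call:
{"method": "send_rows", "body": {"motion": "-0.3 -3 1.5 0 0.512; -0.3 -3 1.5 0 0.512; -0.3 -3 1.5 0 0.512; -0.3 -3 1.5 0 0.512; -0.3 -3 1.5 0 0.512"}}

```text
clock: 1.9
eef_pos: [0.3933, 0.3328, 0.1939]
tool_rot: [0.705, 0.709, -0.0, -0.0]
ft_force: [0.1, -0.2, -1.3]
grip_width: 0.0554
grasp_force: 0.0
```

```bash
cat >> h.py <<'E'
def look(n,zc,name=None,conf=.2):
    M=model("wrist"); im=vision.camera("wrist")
    if name: save("",name,im)
    for t,z in zip(n,zc):
        for b in boxes_of("wrist",t)[:4]:
            if b["conf"]>conf: print(t,round(b["conf"],2),np.round(b["rect"]),pix2w(M,*b["rect"][:2],z).round(4))
    return M,im
def st():
    o=bot.get_obs(); print(o["clock"],np.round(o["eef_pos"],4),np.round(o["tool_rot"],3),round(o["grip_width"],4),np.round(o["joint_pos"],2))
E
python3 - <<'E'
from h import *
st(); M,_=look(["weight","weight_block"],[.018,.012],"w1"); print(M[4].round(3))
E
```

```text
1.9 [0.3933 0.3328 0.1939] [ 0.705  0.709 -0.    -0.   ] 0.0554 [0.7  0.27 0.04 1.35 0.   2.27]
weight 0.61 [302. 183.  15.  23.] [0.419 0.33  0.018]
weight_block 0.92 [416. 279.  54.  46.] [0.5821 0.1928 0.012 ]
[[ 1.     0.005  0.002  0.393]
 [ 0.006 -0.948 -0.319  0.415]
 [-0.     0.319 -0.948  0.374]
 [ 0.     0.     0.     1.   ]]
```

View pics/w1.png

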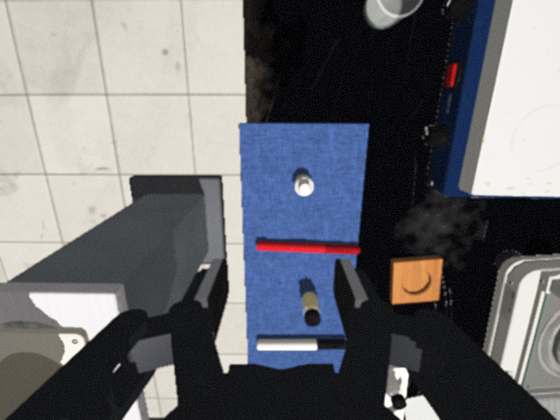

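The wrist view shows the weight standing alone at (303,186), the block at (416,280) and the red vial at (311,308). The wrist and side estimates agree for the weight, so I'm going down to grip it.

Call:
{"method": "send_rows", "body": {"motion": "-0.3 -0.4 2.9 5 0; -0.3 -0.4 2.9 10 0; -0.3 -0.4 2.9 14 0; -0.3 -0.4 2.9 17 0; -0.3 -0.4 2.9 18.4 0"}}

```text
clock: 2.55
eef_pos: [0.4196, 0.3274, 0.0063]
tool_rot: [0.705, 0.71, -0.003, -0.0]
ft_force: [-0.3, -0.3, 0.5]
grip_width: 0.0557
grasp_force: 0.0
```

Call:
{"method": "send_rows", "body": {"motion": "1 0 0 0 0; 1 0 0 0 0; 1 0 0 0 0; 1 0 0 0 0; 1 0 0 0 0"}}

```text
clock: 3.05
eef_pos: [0.4229, 0.3297, 0.0112]
tool_rot: [0.705, 0.709, 0.001, 0.0]
ft_force: [-0.2, -0.0, 0.7]
grip_width: -0.0009
grasp_force: 0.0
```

```bash
python3 - <<'E'
from h import *
st(); M,_=look(["weight"],[.018],"w2",.1)
print(w2pix(M,bot.get_obs()["eef_pos"]), w2pix(M,[.42,.33,.018]))
save("side","s2x",None)
im=cv2.imread("pics/s2x.png")[100:200,180:330]; cv2.imwrite("pics/s2.png",cv2.resize(im,None,fx=4,fy=4))
E
```

```text
3.05 [0.4229 0.3297 0.0112] [0.705 0.709 0.001 0.   ] -0.0009 [ 0.66  0.46 -0.19  0.92 -0.    2.23]
weight 0.7 [279. 245.  31.  41.] [0.4215 0.3301 0.018 ]
[280.58465746 241.09908474] [276.6160249  245.04140327]
```

View pics/w2.png

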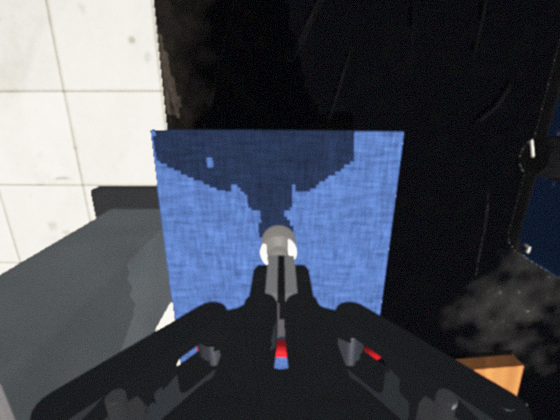

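View pics/s2.png

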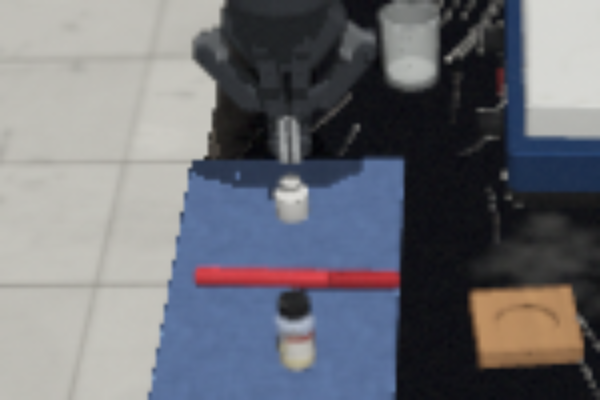

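```bash
python3 - <<'E'
from h import *
def tri(obs):
    A=[];B=[]
    for M,(u,v) in obs:
        p=M[4][:3,3]; q=pix2w(M,u,v,0); d=(q-p)/np.linalg.norm(q-p); P=np.eye(3)-np.outer(d,d); A.append(P);B.append(P@p)
    x=np.linalg.solve(sum(A),sum(B)); return x.round(4),[ (w2pix(M,x)-uv).round(1) for M,uv in obs]
S=model("side");W=model("wrist")
print("tip",tri([(S,(252.2,140.7)),(W,(281,257))]))
print("side of TCP",w2pix(S,bot.get_obs()["eef_pos"]), "base .003 at row154.5",pix2w(S,253,154.5,.003),"knob",pix2w(S,252.7,144.5,.033))
print("wrist base", pix2w(W,278,228,.003), "knob", pix2w(W,279,256,.033))
print("block side",pix2w(S,180+527/4,100+318/4,.012))
print(bot.get_obs()["ft_force"])
E
```

```text
tip (array([0.422 , 0.332 , 0.0383]), [array([ 0.1, -0. ]), array([-0.6,  0. ])])
side of TCP [252.95059185 149.58814424] base .003 at row154.5 [0.42300083 0.31581765 0.003     ] knob [0.42344104 0.32083405 0.033     ]
wrist base [0.42028991 0.33549997 0.003     ] knob [0.42113588 0.32994502 0.033     ]
block side [0.58458022 0.18482278 0.012     ]
[-0.46627272  0.17674369 -0.30270127]
```

```bash
python3 - <<'E'
import cv2
im=cv2.imread("pics/w2.png")[200:320,210:360]; cv2.imwrite("pics/w2c.png",cv2.resize(im,None,fx=4,fy=4))
E
```

```text
(no output)
```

View pics/w2c.png

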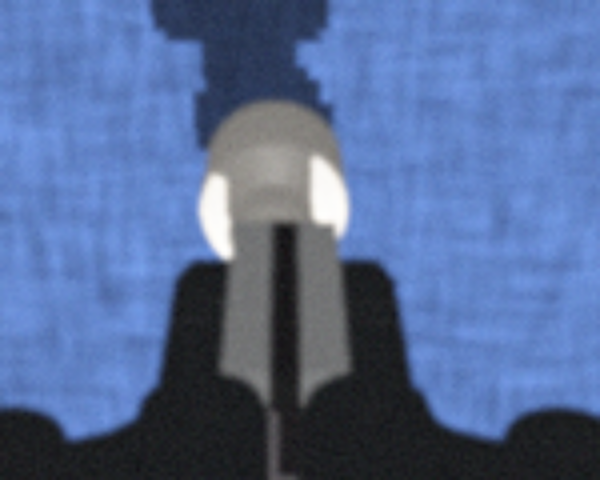

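The wrist and side crops show the shut fingertips above the weight, not around it: tips near wrist (281,257), and side row about 141 where 150 was expected. The real tips stand roughly 3 to 4 cm higher than the reported TCP. I'll open and go down in steps while watching the force.

Call:
{"method": "send_rows", "body": {"motion": "-0.3 0 0 -0.3 0; -0.3 0 0 -0.3 0; -0.3 0 0 -0.3 0; -0.3 0 0 0 0; -0.3 0 0 0.5 0"}}

```text
clock: 3.7
eef_pos: [0.4224, 0.3293, 0.0049]
tool_rot: [0.705, 0.709, 0.0, 0.0]
ft_force: [-0.5, -0.4, 0.2]
grip_width: 0.0556
grasp_force: 0.0
```

Call:
{"method": "send_rows", "body": {"motion": "-0.3 0 0 0.4 0; -0.3 0 0 0.8 0; -0.3 0 0 1.1 0; -0.3 0 0 1.3 0; -0.3 0 0 1.3 0"}}

```text
clock: 4.2
eef_pos: [0.4219, 0.329, -0.0084]
tool_rot: [0.705, 0.709, -0.0, -0.0]
ft_force: [-0.5, 0.5, 0.0]
grip_width: 0.0558
grasp_force: 0.0
```

```bash
python3 - <<'E'
from h import *
st(); M,im=look(["weight"],[.018],None,.1)
s=save("side","s3x",None)
a=cv2.resize(im[150:350,160:400],None,fx=2,fy=2); b=cv2.resize(s[110:180,210:300],None,fx=4.44,fy=4.44)
h=max(a.shape[0],b.shape[0]); c=np.zeros((h,a.shape[1]+b.shape[1],3),np.uint8); c[:a.shape[0],:a.shape[1]]=a; c[:b.shape[0],a.shape[1]:]=b
cv2.imwrite("pics/s3.png",c[:,:800,::-1]); print(c.shape, bot.get_obs()["ft_force"])
E
```

```text
4.2 [ 0.4219  0.329  -0.0084] [ 0.705  0.709 -0.    -0.   ] 0.0558 [ 0.66  0.48 -0.21  0.88  0.    2.23]
weight 0.93 [280. 262.  35.  56.] [0.421  0.3277 0.018 ]
(400, 880, 3) [-0.19438332  0.51618911 -0.61913405]
```

View pics/s3.png

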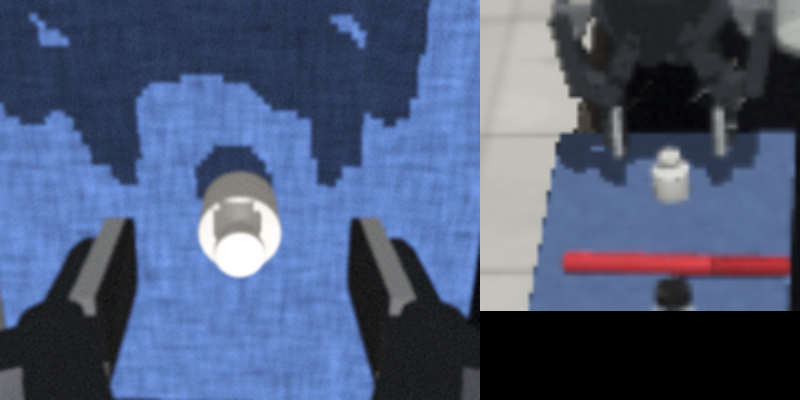

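The view shows the weight at crop (238,235) between the open fingers. The reported z is below the bench and nothing has touched, so the z offset is real. I'll measure it.

```bash
python3 - <<'E'
from h import *
M=model("wrist");S=model("side")
print("f",M[0],"cam",M[4][:3,3].round(3), vision.camera_model("wrist")["hand_eye"])
for dz in [0,.02,.04]:
    M2=(*M[:4],M[4].copy()); M2[4][2,3]+=dz
    w=w2pix(M2,[.4325,.328,.025])-w2pix(M2,[.4095,.328,.025]); t=w2pix(M2,[.421,.328,.033]); b=w2pix(M2,[.421,.3395,.003])
    print(dz,"width",w[0],"knob row",t[1],"far base row",b[1])
print("seen width",82/2,"knob row",150+250/2,"far base row",150+172/2)
for y in [.318,.329]:
    for z in [.0,.01,.02,.03,.04]: print(y,z,w2pix(S,[.394,y,z]).round(1),end=" ")
print("\nside weight: knob",w2pix(S,[.421,.329,.033]),"base front",w2pix(S,[.421,.3175,.003]))
E
```

```text
f 299.7903511577293 cam [0.422 0.411 0.172] [[-8.70751421e-05 -9.47809583e-01 -3.18836928e-01  8.20696048e-02]
 [ 9.99999993e-01 -5.56149231e-05 -1.07775421e-04 -1.89553421e-04]
 [ 8.44184860e-05 -3.18836935e-01  9.47809581e-01 -1.80317682e-01]
 [ 0.00000000e+00  0.00000000e+00  0.00000000e+00  1.00000000e+00]]
0 width 41.42269457988999 knob row 275.26300010698293 far base row 233.09449793381543
0.02 width 37.196544702366964 knob row 257.5912177373527 far base row 221.51130816838287
0.04 width 33.75040338471092 knob row 243.31374723986175 far base row 211.90997547150246
seen width 41.0 knob row 275.0 far base row 236.0
0.318 0.0 [242.8 155. ] 0.318 0.01 [242.6 152.1] 0.318 0.02 [242.4 149.1] 0.318 0.03 [242.1 146. ] 0.318 0.04 [241.9 143. ] 0.329 0.0 [243.1 152.8] 0.329 0.01 [242.9 149.9] 0.329 0.02 [242.7 146.9] 0.329 0.03 [242.4 143.9] 0.329 0.04 [242.2 140.9] 
side weight: knob [252.01084478 142.91349468] base front [252.32621223 154.16965484]
```

The wrist camera's scale confirms its own height, and the weight is at (0.421, 0.328). The fingertips really end about 4 cm short of the reported TCP. I'll go down 1.7 cm more and close.

Call:
{"method": "send_rows", "body": {"motion": "-0.3 0 0 0.5 0; -0.3 0 0 1 0; -0.3 0 0 1.4 0; -0.3 0 0 1.7 0; -0.3 0 0 1.7 0"}}

```text
clock: 4.85
eef_pos: [0.4216, 0.3287, -0.0257]
tool_rot: [0.705, 0.709, -0.001, -0.0]
ft_force: [0.3, 0.3, -0.2]
grip_width: 0.0553
grasp_force: 0.0
```

Call:
{"method": "send_rows", "body": {"motion": "1 0 0 0 0; 1 0 0 0 0; 1 0 0 0 0; 1 0 0 0 0; 1 0 0 0 0"}}

```text
clock: 5.35
eef_pos: [0.4224, 0.3294, -0.0246]
tool_rot: [0.705, 0.709, 0.0, 0.0]
ft_force: [-1.1, 0.2, 3.2]
grip_width: 0.0205
grasp_force: 58.8
```

The weight is gripped. I'll lift it and go toward the block.

Call:
{"method": "send_rows", "body": {"motion": "1 0 0 -4 0; 1 -1 4 -8 0; 1 -4 8 -10 0; 1 -8 12 -10 0; 1 -8 15.8 -10 0"}}

```text
clock: 5.85
eef_pos: [0.5799, 0.2475, 0.076]
tool_rot: [0.705, 0.709, -0.001, 0.0]
ft_force: [-0.1, 1.8, -0.9]
grip_width: 0.0208
grasp_force: 59.1
```

```bash
python3 - <<'E'
from h import *
st(); M,im=look(["weight_block","weight"],[.012,.1],"w4",.1)
E
```

```text
5.85 [0.5799 0.2475 0.076 ] [ 0.705  0.709 -0.001  0.   ] 0.0208 [ 0.4   0.57  0.18  1.19 -0.    1.97]
weight_block 0.93 [282. 268.  75.  68.] [0.581  0.1916 0.012 ]
weight 0.93 [280. 276.  38.  61.] [0.5792 0.2355 0.1   ]
```

View pics/w4.png

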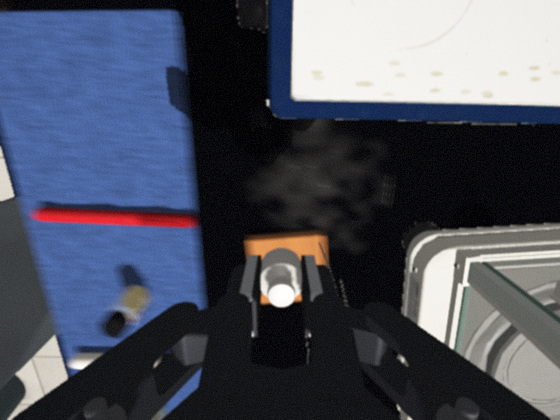

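The weight is held upright. Behind it the block's far edge runs from (245,240) to (329,235), partly hidden by the gripper. I'll work out the block centre from that edge.

```bash
python3 - <<'E'
from h import *
M=model("wrist"); im=cv2.imread("pics/w4.png"); hsv=cv2.cvtColor(im,cv2.COLOR_BGR2HSV)
m=cv2.inRange(hsv,(5,100,90),(25,255,255)); m=cv2.morphologyEx(m,cv2.MORPH_OPEN,np.ones((3,3)))
ys,xs=np.nonzero(m[200:320,220:350]); ys+=200; xs+=220
print(xs.min(),xs.max(),ys.min(),ys.max())
top=[(x,ys[xs==x].min()) for x in range(250,324,6)]
E=np.array([pix2w(M,*p,.012)[:2] for p in top]); k=np.polyfit(E[:,0],E[:,1],1); print("edge slope",k[0],E[0],E[-1])
L=[pix2w(M,xs[ys==y].min(),y,.012)[:2].round(4) for y in (245,255)]; Rr=[pix2w(M,xs[ys==y].max(),y,.012)[:2].round(4) for y in (245,255)]
print(L,Rr); cx=(np.mean([p[0] for p in L])+np.mean([p[0] for p in Rr]))/2; print("centre",cx,np.polyval(k,cx)-.033)
E
```

```text
244 327 234 304
edge slope 0.08168663780384768 [0.55479028 0.22140637] [0.61797402 0.22630925]
[array([0.5502, 0.2166]), array([0.5507, 0.2067])] [array([0.6228, 0.2167]), array([0.6234, 0.2068])]
centre 0.586775 0.1919586623072741
```

```bash
cat >> h.py <<'E'
def blockfit(im,M):
    hsv=cv2.cvtColor(im,cv2.COLOR_RGB2HSV); m=cv2.inRange(hsv,(5,100,90),(25,255,255)); m=cv2.morphologyEx(m,cv2.MORPH_OPEN,np.ones((3,3)))
    m[:200]=0;m[320:]=0;m[:,:210]=0;m[:,360:]=0
    ys,xs=np.nonzero(m); r=range(np.percentile(xs,8).astype(int),np.percentile(xs,92).astype(int),5)
    E=np.array([pix2w(M,x,ys[xs==x].min(),.012)[:2] for x in r]); k=np.polyfit(E[:,0],E[:,1],1)
    L=[pix2w(M,xs[ys==y].min(),y,.012)[0] for y in (245,255)]; Q=[pix2w(M,xs[ys==y].max(),y,.012)[0] for y in (245,255)]
    cx=(np.mean(L)+np.mean(Q))/2; print("width",np.mean(Q)-np.mean(L),"slope",k[0],"centre",cx,np.polyval(k,cx)-.033, xs.min(),xs.max(),ys.min())
E
python3 - <<'E'
from h import *
st(); M,im=look(["weight_block"],[.012],None,.1); blockfit(im,M)
M=model("scene"); im=save("scene","sc4x"); 
for b in boxes_of("scene","weight_block")[:1]: print(b)
E
```

```text
6.0 [0.5821 0.2485 0.0734] [ 0.706  0.708 -0.    -0.   ] 0.0207 [ 0.4   0.57  0.19  1.19 -0.    1.97]
weight_block 0.93 [280. 271.  76.  70.] [0.5809 0.1907 0.012 ]
weight_block 0.47 [155. 417.  14.   4.] [0.4412 0.0031 0.012 ]
width 0.06728032049825083 slope 0.08968945844747303 centre 0.579655268637197 0.1902288646781743 240 316 235
{'rect': [246.2, 190.9, 30.3, 15.6], 'conf': 0.58}
```

Call:
{"method": "send_rows", "body": {"motion": "1 -3 0 0 0; 1 -5.7 0 3 0; 1 -5.7 0 6 0; 1 -5.7 0 8 0; 1 -5.7 0 8 0"}}

```text
clock: 6.7
eef_pos: [0.5759, 0.1929, -0.008]
tool_rot: [0.704, 0.71, -0.003, -0.002]
ft_force: [-1.3, 0.4, -1.5]
grip_width: 0.0208
grasp_force: 59.3
```

Call:
{"method": "send_rows", "body": {"motion": "1 0 0 0.6 0; 1 0 0 1 0; 1 0 0 1.3 0; 1 0 0 1.3 0; 1 0 0 1.3 0"}}

```text
clock: 7.2
eef_pos: [0.5804, 0.1935, -0.0175]
tool_rot: [0.705, 0.709, 0.0, 0.0]
ft_force: [-0.1, 0.1, -1.5]
grip_width: 0.0207
grasp_force: 59.3
```

Call:
{"method": "send_rows", "body": {"motion": "1 -0.2 0.1 0.2 0; 1 -0.2 0.1 0.4 0; 1 -0.2 0.1 0.4 0; 0.2 -0.2 0.1 0.4 0; -0.3 -0.2 0.1 0.4 0"}}

```text
clock: 7.7
eef_pos: [0.5812, 0.1913, -0.022]
tool_rot: [0.705, 0.709, 0.0, -0.0]
ft_force: [-0.4, -0.5, 0.4]
grip_width: 0.0475
grasp_force: 0.0
```

Call:
{"method": "send_rows", "body": {"motion": "-0.3 0 0 0 0; -0.3 0 0 -2 0; -0.3 0 0 -6 0; -0.3 3 0 -9 0; -0.3 5 0 -9 0"}}

```text
clock: 8.2
eef_pos: [0.5847, 0.2438, 0.0738]
tool_rot: [0.705, 0.709, 0.005, 0.002]
ft_force: [0.4, 0.8, -0.1]
grip_width: 0.0557
grasp_force: 0.0
```

```bash
python3 - <<'E'
from h import *
st(); bot.get_obs(); vision.camera("wrist"); vision.camera("wrist"); st(); M,im=look(["weight_block","weight","vial_a"],[.012,.02,.03],"w5",.1)
E
```

```text
8.2 [0.5847 0.2438 0.0738] [0.705 0.709 0.005 0.002] 0.0557 [0.39 0.56 0.17 1.17 0.   1.96]
8.3 [0.5815 0.2444 0.0691] [0.704 0.71  0.002 0.   ] 0.0554 [0.4  0.57 0.17 1.17 0.   1.96]
weight_block 0.97 [281. 269.  76.  71.] [0.5824 0.191  0.012 ]
weight 0.86 [279. 275.  27.  41.] [0.5803 0.1898 0.02  ]
weight 0.28 [280. 272.  78.  74.] [0.5814 0.1929 0.02  ]
vial_a 0.78 [112. 308.  50.  52.] [0.4348 0.1611 0.03  ]
vial_a 0.72 [144. 414.  24.  10.] [0.445  0.0343 0.03  ]
```

View pics/w5.png

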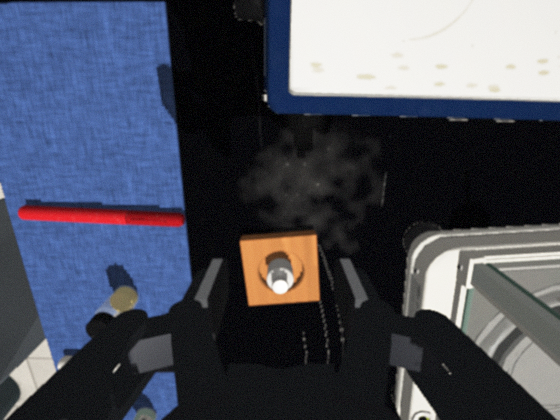

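The weight stands in its pocket, nearly centred: weight at (279,272), block at (281,269). Next is the red vial.

Call:
{"method": "send_rows", "body": {"motion": "-0.3 -4.5 -14.5 0 0; -0.3 -4.5 -14.5 0 0; -0.3 -4.5 -14.5 0 0; -0.3 -4.5 -14.5 0 0; -0.3 -4.5 -14.5 0 0"}}

```text
clock: 9.0
eef_pos: [0.4339, 0.1938, 0.0672]
tool_rot: [0.705, 0.709, -0.001, -0.0]
ft_force: [1.8, -0.2, -0.2]
grip_width: 0.0557
grasp_force: 0.0
```

```bash
cat >> h.py <<'E'
def cyl(b,z0,h,d,M):
    """centre xy of an upright cylinder from its box, by matching the box of its projected outline"""
    from scipy.optimize import least_squares
    a=np.linspace(0,2*np.pi,24); u,v,w,hh=b
    def f(p):
        P=np.array([w2pix(M,[p[0]+d/2*np.cos(t),p[1]+d/2*np.sin(t),z]) for t in a for z in (z0,z0+h)])
        return [P[:,0].min()-(u-w/2),P[:,0].max()-(u+w/2),P[:,1].min()-(v-hh/2),P[:,1].max()-(v+hh/2)]
    r=least_squares(f,pix2w(M,u,v,z0+h/2)[:2]); return r.x.round(4),np.round(r.fun,1)
def grab(n,z0,h,d,conf=.3,skip=2,name=None):
    for _ in range(skip): vision.camera("wrist")
    st(); M=model("wrist"); im=vision.camera("wrist")
    if name: save("",name,im)
    for b in boxes_of("wrist",n)[:4]:
        if b["conf"]>conf:
            c,e=cyl(b["rect"],z0,h,d,M); print(n,round(b["conf"],2),np.round(b["rect"]),c,e,"shift",shift([*c,0]).round(2))
    return M,im
E
python3 - <<'E'
from h import *
grab("vial_a",.003,.05,.024)
E
```

```text
9.1 [0.4377 0.1956 0.0684] [0.705 0.709 0.001 0.   ] 0.0557 [ 0.42  0.29 -0.27  1.01 -0.    1.99]
vial_a 0.85 [277. 266.  27.  50.] [0.4348 0.157 ] [-2.5  2.5 -2.6  2.5] shift [-3.9  -0.38  6.84]
```

Call:
{"method": "send_rows", "body": {"motion": "-0.3 -3.9 -0.3 0 0; -0.3 -3.9 -0.3 3 0; -0.3 -3.9 -0.3 6 0; -0.3 -3.9 -0.3 8 0; -0.3 -3.9 -0.3 8.7 0"}}

```text
clock: 9.7
eef_pos: [0.4331, 0.156, -0.021]
tool_rot: [0.705, 0.709, -0.001, -0.001]
ft_force: [0.6, -0.1, 0.3]
grip_width: 0.0554
grasp_force: 0.0
```

Call:
{"method": "send_rows", "body": {"motion": "-0.3 0 0 0 0; 0.2 0 0 0 0; 1 0 0 0 0; 1 0 0 0 0; 1 0 0 0 0"}}

```text
clock: 10.2
eef_pos: [0.4348, 0.157, -0.0177]
tool_rot: [0.705, 0.709, 0.002, 0.001]
ft_force: [-0.2, 0.9, 6.2]
grip_width: 0.0217
grasp_force: 58.7
```

Call:
{"method": "send_rows", "body": {"motion": "1 0 0 -3 0; 1 0 0 -8 0; 1 -4 0.5 -13 0; 1 -8 1.5 -17.5 0; 1 -11.5 1.5 -17.5 0"}}

```text
clock: 10.7
eef_pos: [0.4513, 0.0463, 0.1585]
tool_rot: [0.704, 0.71, 0.003, 0.002]
ft_force: [1.0, 0.3, -0.2]
grip_width: 0.0221
grasp_force: 58.8
```

```bash
python3 - <<'E'
from h import *
M,im=grab("vial_b",.003,.05,.024,name="w6"); look(["stored_vial","vial_rack"],[.03,.016])
print(M[4].tolist())
E
```

```text
10.8 [0.4512 0.0419 0.1579] [0.707 0.707 0.002 0.003] 0.0214 [ 0.09  0.16 -0.19  1.21 -0.    1.67]
vial_b 0.94 [262. 229.  26.  30.] [ 0.4319 -0.0014] [ 0.9 -1.  -3.6  3.3] shift [-4.66 -1.72 15.48]
vial_b 0.6 [282. 281.  42.  88.] [ 0.4528 -0.0683] [ 10.1 -10.2  24.6 -23.5] shift [-11.36   0.35  15.48]
vial_b 0.32 [374. 388.  23.  32.] [ 0.5798 -0.2389] [-2.5  2.2 -6.6  6.5] shift [-28.46  13.    15.48]
stored_vial 0.88 [390. 226.  34.  38.] [0.5684 0.0064 0.03  ]
stored_vial 0.75 [281. 281.  48.  86.] [ 0.4492 -0.0626  0.03  ]
vial_rack 0.76 [383. 250.  59. 120.] [ 0.5692 -0.0294  0.016 ]
vial_rack 0.52 [377. 390.  27.  37.] [ 0.5869 -0.2495  0.016 ]
vial_rack 0.26 [421.  44.  30.  34.] [0.582 0.188 0.016]
[[0.9999740630504195, -0.0033133733227087817, 0.006394902943758357, 0.4497848902151449], [-0.001093276036346791, -0.9474380681460187, -0.3199373560171564, 0.12418579020236292], [0.007118846391380963, 0.3199220664239413, -0.9474171169242678, 0.3380694670138329], [0.0, 0.0, 0.0, 1.0]]
```

View pics/w6.png

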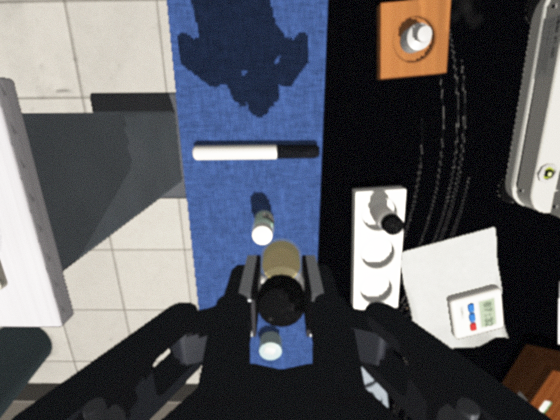

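The view shows the rack with its long edges at columns 352 and 405, the stored vial at (385,212) and the free pockets at about (377,247) and (376,288). The held vial is upright, and the white-capped vial is at (262,229).

```bash
python3 - <<'E'
from h import *
f,cx,cy,k,_=model("wrist")
W=np.array([[0.9999740630504195, -0.0033133733227087817, 0.006394902943758357, 0.4497848902151449], [-0.001093276036346791, -0.9474380681460187, -0.3199373560171564, 0.12418579020236292], [0.007118846391380963, 0.3199220664239413, -0.9474171169242678, 0.3380694670138329], [0,0,0,1]])
M=(f,cx,cy,k,W); im=cv2.imread("pics/w6.png"); hsv=cv2.cvtColor(im,cv2.COLOR_BGR2HSV)
m=cv2.inRange(hsv,(0,0,120),(180,60,255)); m[:180]=0;m[312:]=0;m[:,:335]=0;m[:,414:]=0
# left edge
P=[(r,np.nonzero(m[r])[0].min()) for r in range(196,300,6)]
L=np.array([pix2w(M,c,r,.016)[:2] for r,c in P]); kl=np.polyfit(L[:,1],L[:,0],1)
P=[(np.nonzero(m[:,c])[0].min(),c) for c in range(358,402,4)]
T=np.array([pix2w(M,c,r,.016)[:2] for r,c in P]); kt=np.polyfit(T[:,0],T[:,1],1)
P=[(r,np.nonzero(m[r])[0].max()) for r in range(240,264,4)]
Q=np.array([pix2w(M,c,r,.016)[:2] for r,c in P]).round(4)
print("left dx/dy",kl,"top dy/dx",kt); print(L[::5].round(3)); print(T[::4].round(3)); print("right",Q[::2])
for p in [(378,207),(377,247),(376,288)]: print(p,pix2w(M,*p,.012).round(4))
c,e=cyl([390,226,34,38],.006,.05,.024,M); print("stored",c,e)
E
```

```text
left dx/dy [-0.06025562  0.53608422] top dy/dx [0.05393213 0.00985447]
[[ 0.534  0.032]
 [ 0.537 -0.004]
 [ 0.539 -0.043]
 [ 0.542 -0.085]]
[[0.538 0.039]
 [0.556 0.04 ]
 [0.573 0.041]]
right [[ 0.5962 -0.0223]
 [ 0.5964 -0.0327]
 [ 0.6112 -0.0435]]
(378, 207) [0.5637 0.0175 0.012 ]
(377, 247) [ 0.5677 -0.0332  0.012 ]
(376, 288) [ 0.5724 -0.0904  0.012 ]
stored [0.571  0.0028] [-1.9  1.6  0.6 -0.5]
```

Call:
{"method": "send_rows", "body": {"motion": "1 -4 3.5 3 0; 1 -8 7 6 0; 1 -13 11.9 9 0; 1 -13 11.9 10 0; 1 -13 11.9 10 0"}}

```text
clock: 11.55
eef_pos: [0.5674, -0.0844, 0.0472]
tool_rot: [0.705, 0.709, -0.003, -0.004]
ft_force: [-1.4, -0.5, -1.1]
grip_width: 0.0219
grasp_force: 58.9
```

Call:
{"method": "send_rows", "body": {"motion": "1 0 0 0 0; 1 0 0 2 0; 1 0 0 4 0; 1 0 0 5 0; 1 0 0 5 0"}}

```text
clock: 12.05
eef_pos: [0.5669, -0.0815, 0.004]
tool_rot: [0.704, 0.71, -0.001, -0.001]
ft_force: [-0.1, -0.1, -0.5]
grip_width: 0.0215
grasp_force: 58.9
```

```bash
python3 - <<'E'
from h import *
vision.camera("wrist"); st(); print(shift([.5705,-.0885,-.0145]))
E
```

```text
12.1 [ 0.5679 -0.0819  0.005 ] [ 0.704  0.71  -0.    -0.   ] 0.0215 [-0.14  0.53 -0.08  0.96  0.    1.42]
[-0.65845197  0.25212488  1.94657318]
```

Call:
{"method": "send_rows", "body": {"motion": "1 -0.6 0.25 0 0; 1 -0.6 0.25 0.7 0; 1 -0.6 0.25 1.3 0; 1 -0.6 0.25 1.8 0; 1 -0.6 0.25 1.9 0"}}

```text
clock: 12.6
eef_pos: [0.5708, -0.0894, -0.0147]
tool_rot: [0.705, 0.709, -0.0, -0.0]
ft_force: [-1.8, 0.7, 8.4]
grip_width: 0.0217
grasp_force: 59.9
```

Call:
{"method": "send_rows", "body": {"motion": "1 0 0 0 0; 0.4 0 0 0.1 0; -0.2 0 0 0.1 0; -0.2 0 0 0.1 0; -0.2 0 0 -2 0"}}

```text
clock: 13.1
eef_pos: [0.568, -0.0887, 0.0024]
tool_rot: [0.705, 0.709, -0.002, -0.003]
ft_force: [-0.3, -0.2, -0.1]
grip_width: 0.0512
grasp_force: 0.0
```

Call:
{"method": "send_rows", "body": {"motion": "-0.3 0 0 -4 0; -0.3 0 0 -8 0; -0.3 4 -5 -10 0; -0.3 8 -10 -9 0; -0.3 12.8 -13.4 -8 0"}}

```text
clock: 13.6
eef_pos: [0.4612, 0.0089, 0.0916]
tool_rot: [0.706, 0.708, 0.001, 0.001]
ft_force: [1.1, 0.1, 0.4]
grip_width: 0.0555
grasp_force: 0.0
```

```bash
python3 - <<'E'
from h import *
grab("vial_b",.003,.05,.024)
M,im=look(["vial_a"],[.03],"w7"); 
for b in boxes_of("wrist","vial_a")[:4]: print(round(b["conf"],2),cyl(b["rect"],.006,.05,.024,M))
E
```

```text
13.7 [0.4547 0.0116 0.0889] [ 0.703  0.711 -0.002 -0.003] 0.0554 [ 0.02  0.24 -0.29  1.05  0.    1.58]
vial_b 0.66 [399. 300.  30.  26.] [ 0.5641 -0.0736] [ -8.1   6.9 -14.2  13.7] shift [-8.37 10.21  9.08]
vial_b 0.57 [254. 227.  35.  42.] [ 0.4319 -0.0015] [ 0.9 -1.1 -2.5  2.2] shift [-1.05 -2.95  9.07]
vial_a 0.77 [394. 300.  29.  29.] [ 0.5688 -0.079   0.03  ]
vial_a 0.63 [247. 221.  35.  44.] [ 4.319e-01 -2.000e-04  3.000e-02]
0.77 (array([ 0.5658, -0.076 ]), array([ -8. ,   6.8, -12.4,  12. ]))
0.63 (array([0.4334, 0.0019]), array([ 0.3, -0.4, -1.3,  1.2]))
```

View pics/w7.png

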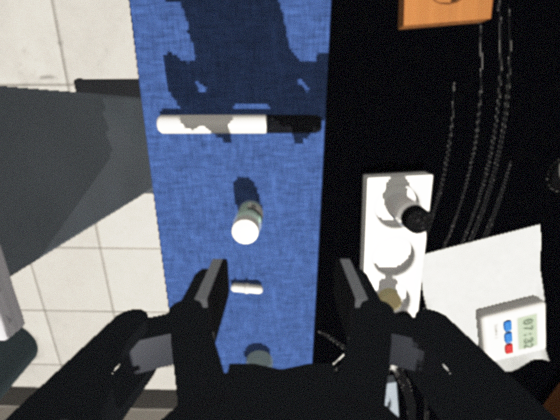

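The red vial is in the end pocket, its body visible at (388,298). The white-capped vial is at (247,222).

Call:
{"method": "send_rows", "body": {"motion": "-0.3 -1.1 -2.2 0 0; -0.3 -1.1 -2.2 1 0; -0.3 -1.1 -2.2 2 0; -0.3 -1.1 -2.2 2 0; -0.3 -1.1 -2.2 2 0"}}

```text
clock: 14.45
eef_pos: [0.4403, -0.0026, 0.0701]
tool_rot: [0.705, 0.709, -0.0, -0.0]
ft_force: [1.0, -0.7, 0.2]
grip_width: 0.0551
grasp_force: 0.0
```

```bash
python3 - <<'E'
from h import *
grab("vial_b",.003,.05,.024); st(); print(shift([.4325,0,-.0185]))
E
```

```text
14.55 [ 0.4406 -0.0025  0.0706] [0.705 0.709 0.    0.   ] 0.0554 [-0.01  0.22 -0.36  0.99  0.    1.56]
vial_b 0.86 [270. 218.  36.  49.] [ 0.4326 -0.0005] [ 1.  -1.  -0.7  0.6] shift [ 0.2  -0.79  7.08]
vial_b 0.8 [426. 299.  37.  27.] [ 0.565  -0.0748] [ -9.    7.6 -15.4  14.9] shift [-7.31 12.4   7.09]
14.65 [ 0.4405 -0.0024  0.0708] [0.705 0.709 0.    0.   ] 0.0557 [-0.01  0.22 -0.36  0.99  0.    1.56]
[ 0.24749279 -0.80166279  8.92846846]
```

Call:
{"method": "send_rows", "body": {"motion": "-0.3 0.2 -0.8 0 0; -0.3 0.2 -0.8 3 0; -0.3 0.2 -0.8 6 0; -0.3 0.2 -0.8 8.2 0; -0.3 0.2 -0.8 8.9 0"}}

```text
clock: 15.15
eef_pos: [0.4293, -0.0004, -0.0202]
tool_rot: [0.705, 0.709, -0.001, -0.002]
ft_force: [-1.1, -0.3, 0.8]
grip_width: 0.0556
grasp_force: 0.0
```

Call:
{"method": "send_rows", "body": {"motion": "-0.3 0 0 0 0; 0.2 0 0 0 0; 1 0 0 0 0; 1 0 0 0 0; 1 0 0 0 0"}}

```text
clock: 15.65
eef_pos: [0.4333, -0.0005, -0.017]
tool_rot: [0.705, 0.709, 0.001, 0.001]
ft_force: [-0.8, -0.4, 5.7]
grip_width: 0.022
grasp_force: 58.7
```

Call:
{"method": "send_rows", "body": {"motion": "1 0 0 0 0; 1 0 0 -4 0; 1 0 0 -8 0; 1 0 0 -9.5 0; 1 0 0 -9.5 0"}}

```text
clock: 16.15
eef_pos: [0.4347, -0.0006, 0.0797]
tool_rot: [0.705, 0.709, 0.003, 0.003]
ft_force: [0.6, 0.3, 0.1]
grip_width: 0.0214
grasp_force: 58.8
```

Call:
{"method": "send_rows", "body": {"motion": "1 -1.2 4.5 0 0; 1 -2.4 9 0 0; 1 -3.65 13.3 0 0; 1 -3.65 13.3 3 0; 1 -3.65 13.3 5 0"}}

```text
clock: 16.65
eef_pos: [0.5655, -0.0368, 0.0239]
tool_rot: [0.705, 0.709, -0.0, -0.001]
ft_force: [-1.1, -0.1, -0.7]
grip_width: 0.022
grasp_force: 58.9
```

Call:
{"method": "send_rows", "body": {"motion": "1 0 0 0 0; 1 0 0 1 0; 1 0 0 2 0; 1 0 0 2 0; 1 0 0 2 0"}}

```text
clock: 17.15
eef_pos: [0.5651, -0.0362, 0.0069]
tool_rot: [0.705, 0.709, 0.0, 0.0]
ft_force: [-0.4, 0.5, -0.2]
grip_width: 0.022
grasp_force: 58.9
```

```bash
python3 - <<'E'
from h import *
vision.camera("wrist"); st(); print(shift([.567,-.037,-.0145]))
E
```

```text
17.2 [ 0.5655 -0.0362  0.0072] [0.705 0.709 0.    0.   ] 0.0218 [-0.06  0.51 -0.1   0.95  0.    1.5 ]
[-0.07697839  0.14737995  2.17216411]
```

Call:
{"method": "send_rows", "body": {"motion": "1 -0.1 0.15 0.6 0; 1 -0.1 0.15 1.2 0; 1 -0.1 0.15 1.8 0; 1 -0.1 0.15 2.1 0; 1 -0.1 0.15 2.1 0"}}

```text
clock: 17.7
eef_pos: [0.5661, -0.0373, -0.0139]
tool_rot: [0.705, 0.709, -0.0, -0.0]
ft_force: [-3.0, -0.3, 6.4]
grip_width: 0.0217
grasp_force: 59.4
```

Call:
{"method": "send_rows", "body": {"motion": "1 0 0 0.1 0; 0.4 0 0 0.1 0; -0.2 0 0 0.1 0; -0.2 0 0 0.1 0; -0.2 0 0 -2 0"}}

```text
clock: 18.2
eef_pos: [0.5634, -0.037, 0.0025]
tool_rot: [0.705, 0.709, -0.002, -0.003]
ft_force: [-0.4, 0.7, -0.2]
grip_width: 0.0514
grasp_force: 0.0
```

Call:
{"method": "send_rows", "body": {"motion": "-0.3 0 0 -4 0; -0.3 0 0 -9 0; -0.3 -4 -4 -10 0; -0.3 -8 -8 -10 0; -0.3 -10.5 -12.5 -10 0"}}

```text
clock: 18.7
eef_pos: [0.455, -0.1365, 0.1061]
tool_rot: [0.705, 0.709, 0.0, 0.001]
ft_force: [0.5, -1.2, 0.8]
grip_width: 0.0557
grasp_force: 0.0
```

```bash
python3 - <<'E'
from h import *
grab("mount_a",.003,.02,.03)
M,im=look(["mount_plate","stored_mount"],[.01,.02])
E
```

```text
18.8 [ 0.4485 -0.1367  0.1046] [ 0.707  0.707 -0.002 -0.002] 0.0555 [-0.29  0.25 -0.23  1.1  -0.    1.28]
mount_a 0.88 [259. 353.  27.  26.] [ 0.4237 -0.3186] [-0.  -0.  -3.9  4. ] shift [-18.3   -3.12  10.55]
mount_a 0.71 [271. 244.  28.  36.] [ 0.4387 -0.1816] [-1.6  1.6 -0.1  0.1] shift [-4.6  -1.57 10.55]
mount_plate 0.77 [390. 326.  59. 132.] [ 0.5772 -0.2823  0.01  ]
```

Call:
{"method": "send_rows", "body": {"motion": "-0.3 -4.5 -1 0 0; -0.3 -4.5 -1 3 0; -0.3 -4.5 -1 6 0; -0.3 -4.5 -1 8 0; -0.3 -4.5 -1 8 0"}}

```text
clock: 19.55
eef_pos: [0.4435, -0.1783, 0.0225]
tool_rot: [0.704, 0.71, -0.001, -0.003]
ft_force: [-0.1, -0.4, -0.9]
grip_width: 0.0555
grasp_force: 0.0
```

```bash
python3 - <<'E'
from h import *
grab("mount_b",.003,.021,.03,skip=1); print(shift([.4387,-.1816,-.026]))
E
```

```text
19.6 [ 0.4448 -0.1789  0.0242] [ 0.704  0.71  -0.001 -0.002] 0.0556 [-0.38  0.35 -0.32  0.9   0.    1.18]
mount_b 0.93 [271. 235.  46.  50.] [ 0.4379 -0.179 ] [ 0.3 -0.3 -0.9  0.9] shift [ 0.09 -0.87  2.62]
[-0.17114766 -0.79233099  5.21765457]
```

Call:
{"method": "send_rows", "body": {"motion": "-0.3 -0.1 -0.7 1 0; -0.3 -0.1 -0.7 2.5 0; -0.3 -0.1 -0.7 4 0; -0.3 -0.1 -0.7 4.8 0; -0.3 -0.1 -0.7 5 0"}}

```text
clock: 20.2
eef_pos: [0.4386, -0.181, -0.0243]
tool_rot: [0.705, 0.709, 0.0, 0.0]
ft_force: [-0.2, -1.0, 0.0]
grip_width: 0.0557
grasp_force: 0.0
```

Call:
{"method": "send_rows", "body": {"motion": "-0.3 0 0 0.1 0; 0.2 0 0 0.1 0; 1 0 0 0.1 0; 1 0 0 0.1 0; 1 0 0 0.1 0"}}

```text
clock: 20.7
eef_pos: [0.4389, -0.1813, -0.0245]
tool_rot: [0.705, 0.709, 0.0, 0.001]
ft_force: [-0.5, 0.4, 6.4]
grip_width: 0.0271
grasp_force: 58.7
```

Call:
{"method": "send_rows", "body": {"motion": "1 0 0 0 0; 1 0 0 -3 0; 1 1 0.5 -8 0; 1 2 1 -13 0; 1 2 1 -17 0"}}

```text
clock: 21.2
eef_pos: [0.4486, -0.1603, 0.1471]
tool_rot: [0.705, 0.71, 0.001, 0.001]
ft_force: [1.2, -1.3, -1.1]
grip_width: 0.0272
grasp_force: 59.2
```

```bash
python3 - <<'E'
from h import *
grab("mount_a",.003,.019,.03,name="w8"); M,im=look(["mount_plate","stored_mount"],[.01,.02]); print(M[4].tolist())
E
```

```text
21.3 [ 0.4527 -0.1623  0.1513] [0.705 0.709 0.003 0.006] 0.0271 [-0.34  0.22 -0.14  1.2  -0.    1.22]
mount_a 0.87 [280. 267.  52.  70.] [ 0.4535 -0.2593] [ 13.2 -13.3  19.7 -20.4] shift [-9.79  0.35 14.59]
mount_a 0.6 [260. 310.  19.  26.] [ 0.4291 -0.3217] [-2.7  2.9 -1.6  1.7] shift [-16.02  -2.12  14.59]
mount_plate 0.6 [385. 268.  59.  86.] [ 0.5739 -0.2586  0.01  ]
mount_plate 0.24 [388. 293.  27.  25.] [ 0.5828 -0.293   0.01  ]
stored_mount 0.92 [390. 295.  26.  22.] [ 0.5802 -0.289   0.02  ]
[[0.999976464244424, 0.004766708982427372, 0.004934515446916892, 0.447602524542957], [0.006095033383997208, -0.9474106624841955, -0.31996232149943077, -0.07893629360108818], [0.003149845276672394, 0.31998486698082135, -0.9474174177087931, 0.32598576071737106], [0.0, 0.0, 0.0, 1.0]]
```

View pics/w8.png

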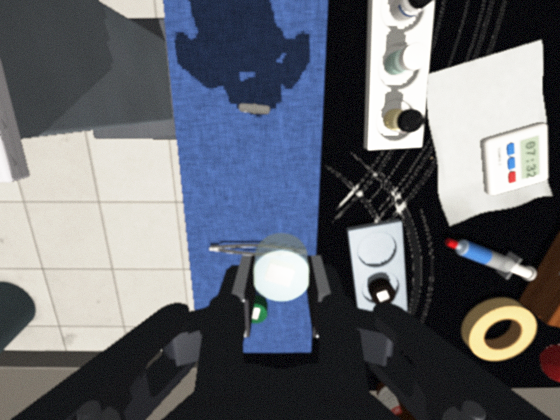

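The picture shows all three vials upright in the rack. The mount plate's near pocket is at (377,250) and the stored mount is at (383,290). The pale mount is held level at (281,268) and the green mount is at (258,313).

```bash
python3 - <<'E'
from h import *
f,cx,cy,k,_=model("wrist")
W=np.array([[0.999976464244424, 0.004766708982427372, 0.004934515446916892, 0.447602524542957], [0.006095033383997208, -0.9474106624841955, -0.31996232149943077, -0.07893629360108818], [0.003149845276672394, 0.31998486698082135, -0.9474174177087931, 0.32598576071737106],[0,0,0,1]])
M=(f,cx,cy,k,W); im=cv2.imread("pics/w8.png"); g=cv2.cvtColor(im,cv2.COLOR_BGR2GRAY)
m=(g>100).astype(np.uint8); m[:215]=0;m[305:]=0;m[:,:340]=0;m[:,412:]=0
n,l,s,_=cv2.connectedComponentsWithStats(m); i=1+s[1:,4].argmax(); m=(l==i); print(s[i])
L=np.array([pix2w(M,np.nonzero(m[r])[0].min(),r,.01)[:2] for r in range(234,296,5)]); kl=np.polyfit(L[:,1],L[:,0],1)
Q=np.array([pix2w(M,np.nonzero(m[r])[0].max(),r,.01)[:2] for r in range(230,296,5)]); kq=np.polyfit(Q[:,1],Q[:,0],1)
T=np.array([pix2w(M,c,np.nonzero(m[:,c])[0].min(),.01)[:2] for c in range(355,398,4)]); kt=np.polyfit(T[:,0],T[:,1],1)
print("left",kl,"right",kq,"top",kt)
y=-.21; print("centre x at -.21",(np.polyval(kl,y)+np.polyval(kq,y))/2,"width",np.polyval(kq,y)-np.polyval(kl,y))
print("top y mid",np.polyval(kt,.573))
print("pocket eye",pix2w(M,377,250,.008)); print("stored",cyl([390,295,26,22],.005,.018,.03,M))
for p in [(384,52),(404,62),(390,119)]: print(pix2w(M,*p,.01).round(3))
E
```

```text
[ 348  221   59   84 3530]
left [-0.19832491  0.48380998] right [-0.19626371  0.54679369] top [ 0.19766753 -0.31321459]
centre x at -.21 0.5567336395783509 width 0.06255084889698159
top y mid -0.19995109095521002
pocket eye [ 0.56270337 -0.23524732  0.008     ]
stored (array([ 0.5828, -0.2929]), array([-1.8,  1.8, -3.7,  3.9]))
[ 0.546 -0.026  0.01 ]
[ 0.567 -0.035  0.01 ]
[ 0.559 -0.088  0.01 ]
```

Call:
{"method": "send_rows", "body": {"motion": "1 -2 1 2 0; 1 -4 1.5 4 0; 1 -4 1.5 4 0; 1 -4 1.5 4 0; 1 -4 1.5 4 0"}}

```text
clock: 22.05
eef_pos: [0.4628, -0.2003, 0.1043]
tool_rot: [0.705, 0.709, -0.0, -0.001]
ft_force: [0.6, -0.7, -0.1]
grip_width: 0.0274
grasp_force: 59.2
```

```bash
cat >> h.py <<'E'
def plate(im,M,box):
    c0,r0,c1,r1=box
    g=cv2.cvtColor(im,cv2.COLOR_RGB2GRAY); m=(g>100).astype(np.uint8); m[:r0]=0;m[r1:]=0;m[:,:c0]=0;m[:,c1:]=0
    n,l,s,_=cv2.connectedComponentsWithStats(m); i=1+s[1:,4].argmax(); m=(l==i); print(s[i]); x,y,w,h,_=s[i]
    rr=range(y+14,y+int(h*.7),4); cc=range(x+8,x+w-12,4)
    L=np.array([pix2w(M,np.nonzero(m[r])[0].min(),r,.01)[:2] for r in rr]); kl=np.polyfit(L[:,1],L[:,0],1)
    Q=np.array([pix2w(M,np.nonzero(m[r])[0].max(),r,.01)[:2] for r in rr]); kq=np.polyfit(Q[:,1],Q[:,0],1)
    T=np.array([pix2w(M,c,np.nonzero(m[:,c])[0].min(),.01)[:2] for c in cc]); kt=np.polyfit(T[:,0],T[:,1],1)
    a,b=(kl+kq)/2; X=(b+a*kt[1])/(1-a*kt[0]); Y=np.polyval(kt,X); u=np.array([a,1])/np.hypot(a,1)
    print("slopes",kl[0],kq[0],kt[0],"width",np.polyval(kq,Y-.03)-np.polyval(kl,Y-.03)); 
    for d in (.031,.085,.139): print(d,np.array([X,Y])-d*u)
E
python3 - <<'E'
from h import *
for _ in range(3): vision.camera("wrist")
st(); M=model("wrist"); im=vision.camera("wrist"); save("","w9",im)
plate(im,M,(335,180,440,330))
for b in boxes_of("wrist","stored_mount")[:2]: print(b, cyl(b["rect"],.005,.018,.03,M))
E
```

```text
22.2 [ 0.4635 -0.2005  0.1052] [0.705 0.709 0.    0.   ] 0.0273 [-0.41  0.31 -0.15  1.12  0.    1.16]
[ 352  202   71  121 5356]
slopes -0.1987652910774354 -0.1941317055563906 0.1991253640557914 width 0.06407789265463781
0.031 [ 0.56961807 -0.2381758 ]
0.085 [ 0.58002733 -0.29116303]
0.139 [ 0.5904366  -0.34415027]
{'rect': [393.7, 288.1, 33.2, 33.8], 'conf': 0.86} (array([ 0.5822, -0.2953]), array([-0.7,  0.7, -0.2,  0.2]))
```

View pics/w9.png

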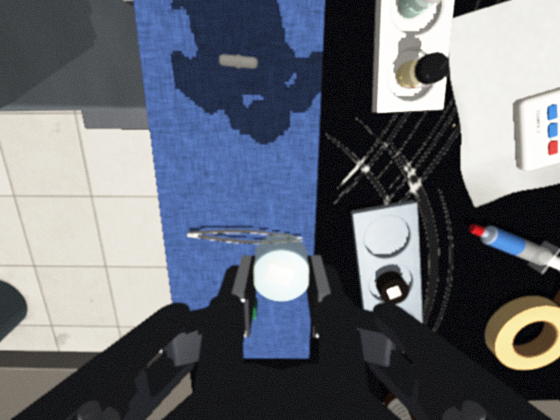

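The plate is clear now. Its near pocket is at (386,236), about (0.570, -0.239), and the stored mount is at (391,287), close to the computed middle pocket. I'll place the pale mount there.

Call:
{"method": "send_rows", "body": {"motion": "1 -1.5 4 1 0; 1 -3 8 3 0; 1 -3.95 10.65 6 0; 1 -3.95 10.65 9 0; 1 -3.95 10.65 10.5 0"}}

```text
clock: 22.8
eef_pos: [0.569, -0.2389, -0.0037]
tool_rot: [0.705, 0.709, -0.001, -0.002]
ft_force: [-0.5, 1.2, -1.1]
grip_width: 0.0271
grasp_force: 59.3
```

Call:
{"method": "send_rows", "body": {"motion": "1 0 0 0 0; 1 0 0 0 0; 1 0 0 0 0; 1 0 0 0 0; 1 0 0 0 0"}}

```text
clock: 23.3
eef_pos: [0.5707, -0.2401, 0.001]
tool_rot: [0.705, 0.709, 0.0, 0.001]
ft_force: [0.1, 0.4, -0.7]
grip_width: 0.0272
grasp_force: 59.3
```

```bash
python3 - <<'E'
from h import *
st(); print(shift([.570,-.2395,-.0222]))
E
```

```text
23.3 [ 0.5707 -0.2401  0.001 ] [0.705 0.709 0.    0.001] 0.0272 [-0.4   0.61  0.05  1.01  0.    1.17]
[ 0.059637   -0.07938543  2.31541208]
```

Call:
{"method": "send_rows", "body": {"motion": "1 0 0 0.6 0; 1 0 0 1.2 0; 1 0 0 1.8 0; 1 0 0 2.2 0; 1 0 0 2.2 0"}}

```text
clock: 23.8
eef_pos: [0.5692, -0.2394, -0.0224]
tool_rot: [0.705, 0.709, -0.0, -0.001]
ft_force: [-1.6, 0.5, 3.9]
grip_width: 0.0269
grasp_force: 59.6
```

Call:
{"method": "send_rows", "body": {"motion": "1 0 0 0.1 0; 0.4 0 0 0.1 0; -0.2 0 0 0.1 0; -0.2 0 0 0.1 0; -0.2 0 0 -2 0"}}

```text
clock: 24.3
eef_pos: [0.567, -0.2385, -0.006]
tool_rot: [0.705, 0.709, -0.001, -0.003]
ft_force: [-0.9, 0.2, -0.1]
grip_width: 0.0511
grasp_force: 0.0
```

Call:
{"method": "send_rows", "body": {"motion": "-0.3 0 0 -4 0; -0.3 0 -3 -8 0; -0.3 -2 -7 -8 0; -0.3 -4 -11 -8 0; -0.3 -4 -14 -8 0"}}

```text
clock: 24.8
eef_pos: [0.4283, -0.2823, 0.0776]
tool_rot: [0.706, 0.708, -0.0, 0.001]
ft_force: [-0.1, 0.4, 0.8]
grip_width: 0.0554
grasp_force: 0.0
```

```bash
python3 - <<'E'
from h import *
M,im=grab("mount_a",.003,.019,.03,skip=3)
for b in boxes_of("wrist","mount_b")[:3]: print(b["conf"],cyl(b["rect"],.005,.021,.03,M))
E
```

```text
24.95 [ 0.4283 -0.2806  0.0772] [ 0.706  0.708 -0.    -0.001] 0.0556 [-0.58  0.35 -0.17  1.06  0.    0.99]
mount_a 0.95 [274. 253.  36.  34.] [ 0.4223 -0.3217] [ 1.  -1.  -2.7  2.7] shift [-4.07 -0.89  7.76]
mount_a 0.75 [458. 162.  52.  44.] [ 0.5725 -0.2382] [ 1.2 -1.2  1.7 -1.8] shift [ 4.19 14.17  7.77]
0.95 (array([ 0.4224, -0.3202]), array([ 0.7, -0.8, -3.4,  3.4]))
0.75 (array([ 0.5706, -0.2377]), array([ 0.2, -0.2,  1.3, -1.3]))
```

Call:
{"method": "send_rows", "body": {"motion": "-0.3 -4 -0.6 0 0; -0.3 -4 -0.6 4 0; -0.3 -4 -0.6 7 0; -0.3 -4 -0.6 9 0; -0.3 -4 -0.6 10.2 0"}}

```text
clock: 25.6
eef_pos: [0.4245, -0.3196, -0.0269]
tool_rot: [0.705, 0.71, -0.0, -0.001]
ft_force: [0.2, 0.4, 0.0]
grip_width: 0.0555
grasp_force: 0.0
```

Call:
{"method": "send_rows", "body": {"motion": "-0.3 0 0 0 0; -0.1 0 0 0 0; 1 0 0 0 0; 1 0 0 0 0; 1 0 0 0 0"}}

```text
clock: 26.1
eef_pos: [0.4259, -0.3214, -0.0228]
tool_rot: [0.705, 0.709, 0.0, 0.002]
ft_force: [-0.4, 0.0, 6.9]
grip_width: 0.0267
grasp_force: 59.0
```

Call:
{"method": "send_rows", "body": {"motion": "1 0 0 0 0; 1 0 0 -4 0; 1 0 1 -9 0; 1 0 5.5 -12 0; 1 0 7.5 -12 0"}}

```text
clock: 26.6
eef_pos: [0.5045, -0.3225, 0.1019]
tool_rot: [0.705, 0.709, 0.001, 0.006]
ft_force: [0.1, 0.4, -0.5]
grip_width: 0.0271
grasp_force: 59.1
```

```bash
python3 - <<'E'
from h import *
vision.camera("wrist"); st(); print(shift([.591,-.3445,.0]))
E
```

```text
26.65 [ 0.5071 -0.3217  0.0999] [0.704 0.71  0.002 0.006] 0.0266 [-0.57  0.48  0.1   1.18  0.    1.  ]
[-2.29745176  8.26049467 10.0942889 ]
```

Call:
{"method": "send_rows", "body": {"motion": "1 -1 4 0 0; 1 -2.2 8.5 2 0; 1 -2.2 8.5 5 0; 1 -2.2 8.5 8 0; 1 -2.2 8.5 9.5 0"}}

```text
clock: 27.15
eef_pos: [0.5822, -0.3402, -0.0039]
tool_rot: [0.705, 0.709, -0.001, -0.003]
ft_force: [-0.6, 0.4, -0.6]
grip_width: 0.0267
grasp_force: 59.3
```

Call:
{"method": "send_rows", "body": {"motion": "1 0 0 0 0; 1 0 0 0 0; 1 0 0 0 0; 1 0 0 0 0; 1 0 0 0 0"}}

```text
clock: 27.65
eef_pos: [0.5853, -0.3421, 0.002]
tool_rot: [0.705, 0.709, 0.0, 0.001]
ft_force: [0.2, -1.5, -1.1]
grip_width: 0.0268
grasp_force: 59.3
```

```bash
python3 - <<'E'
from h import *
st(); print(shift([.591,-.3445,-.0203]))
M=model("wrist");im=vision.camera("wrist")
for b in boxes_of("wrist","stored_mount")[:3]: print(b["conf"],cyl(b["rect"],.005,.018,.03,M))
for b in boxes_of("wrist","mount_b")[:3]: print(b["conf"],cyl(b["rect"],.005,.021,.03,M))
E
```

```text
27.65 [ 0.5853 -0.3421  0.002 ] [0.705 0.709 0.    0.001] 0.0268 [-0.53  0.72  0.25  1.1  -0.    1.04]
[-0.23565439  0.56510267  2.23554876]
0.84 (array([ 0.5852, -0.3524]), array([ 3.2, -3.2,  2.9, -3.2]))
0.67 (array([ 0.569, -0.237]), array([ 1.1, -1.2,  0.5, -0.7]))
```

Call:
{"method": "send_rows", "body": {"motion": "1 -0.2 0.5 0 0; 1 -0.2 0.5 0.8 0; 1 -0.2 0.5 1.5 0; 1 -0.2 0.5 2.1 0; 1 -0.2 0.5 2.2 0"}}

```text
clock: 28.3
eef_pos: [0.589, -0.3432, -0.0207]
tool_rot: [0.705, 0.709, -0.0, -0.0]
ft_force: [-4.8, 2.3, 12.4]
grip_width: 0.0264
grasp_force: 60.3
```

Call:
{"method": "send_rows", "body": {"motion": "1 0 0 0 0; 0.4 0 0 0 0; -0.2 0 0 0 0; -0.2 0 0 0 0; -0.2 0 0 -2 0"}}

```text
clock: 28.8
eef_pos: [0.5866, -0.3419, -0.0055]
tool_rot: [0.705, 0.709, -0.001, -0.004]
ft_force: [-0.3, -0.5, -0.1]
grip_width: 0.0513
grasp_force: 0.0
```

Call:
{"method": "send_rows", "body": {"motion": "-0.3 0 0 -4 0; -0.3 0 0 -9 0; -0.3 4 -4 -13 0; -0.3 8 -8 -16 0; -0.3 13 -10 -16 0"}}

```text
clock: 29.3
eef_pos: [0.5051, -0.2429, 0.1543]
tool_rot: [0.706, 0.708, 0.001, 0.002]
ft_force: [1.1, 0.2, 1.7]
grip_width: 0.0553
grasp_force: 0.0
```

```bash
python3 - <<'E'
from h import *
for _ in range(3): vision.camera("wrist")
st(); M=model("wrist"); im=vision.camera("wrist"); save("","w10",im)
B=boxes_of("wrist","mount_a")
for b in B[:4]: print(b["conf"],np.round(b["rect"]),cyl(b["rect"],.005,.02,.03,M))
for b in boxes_of("wrist","stored_mount")[:2]: print("st",b["conf"],cyl(b["rect"],.005,.018,.03,M))
for b in boxes_of("wrist","vial_a")[:4]: print("v",b["conf"],cyl(b["rect"],.006,.05,.024,M))
E
```

```text
29.45 [ 0.5034 -0.2399  0.1527] [ 0.704  0.71  -0.    -0.   ] 0.0555 [-0.44  0.37  0.08  1.28  0.    1.12]
0.94 [343. 190.  30.  35.] (array([ 0.5708, -0.2406]), array([-0.7,  0.6,  2. , -2. ]))
st 0.77 (array([ 0.5808, -0.2951]), array([ 0.5, -0.5, -1.4,  1.4]))
v 0.7 (array([ 0.5712, -0.0901]), array([-4. ,  3.4, -4. ,  5.2]))
```

View pics/w10.png

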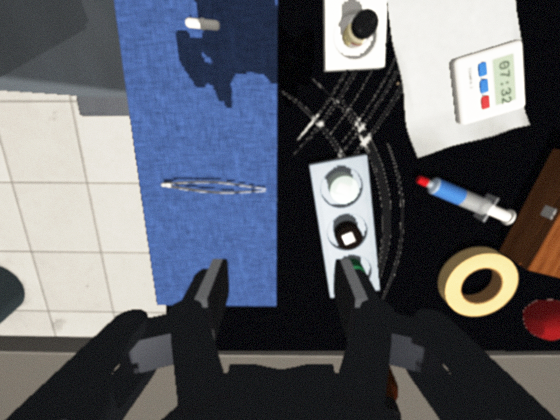

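The pale and black mounts sit in their pockets at (344,188) and (347,233). The green one at (357,270) is half hidden by a finger, so I'll move off and check it by numbers.

Call:
{"method": "send_rows", "body": {"motion": "-0.3 2 -7 -2 0; -0.3 2 -7 -4 0; -0.3 2 -7 -4 0; -0.3 2 -7 -4 0; -0.3 2 -7 -4 0"}}

```text
clock: 30.15
eef_pos: [0.4357, -0.2231, 0.1912]
tool_rot: [0.705, 0.709, -0.0, -0.0]
ft_force: [-0.6, 0.2, 0.4]
grip_width: 0.0551
grasp_force: 0.0
```

```bash
cat >> h.py <<'E'
def chk():
    for _ in range(4): vision.camera("wrist")
    st(); M=model("wrist"); im=vision.camera("wrist")
    for n,z,h,d in (("mount_a",.005,.02,.03),("stored_mount",.005,.018,.03),("vial_a",.006,.05,.024),("stored_vial",.006,.05,.024)):
        for b in boxes_of("wrist",n)[:4]:
            if b["conf"]>.3: print(n,round(b["conf"],2),np.round(b["rect"]),*cyl(b["rect"],z,h,d,M))
    return M,im
E
python3 - <<'E'
from h import *
M,im=chk()
p=w2pix(M,[.5554,-.205,.01]); q=w2pix(M,[.59,-.36,.01]); print(p,q)
hsv=cv2.cvtColor(im,cv2.COLOR_RGB2HSV); g=cv2.inRange(hsv,(45,90,30),(85,255,255)); n,l,s,c=cv2.connectedComponentsWithStats(g)
i=1+s[1:,4].argmax(); x,y,w,h,a=s[i]; print("green",s[i],cyl([x+w/2,y+h/2,w,h],.005,.019,.03,M))
try: plate(im,M,(int(p[0])-50,int(p[1])-20,int(p[0])+75,int(q[1])))
except Exception as e: print(e)
E
```

```text
30.35 [ 0.4351 -0.2225  0.1911] [ 0.705  0.709 -0.    -0.001] 0.0556 [-0.47  0.22 -0.03  1.32  0.    1.09]
mount_a 0.8 [390. 195.  30.  32.] [ 0.5688 -0.2395] [-0.1  0.1  2.2 -2.2]
mount_a 0.65 [395. 268.  28.  27.] [ 0.5886 -0.3408] [ 0.1 -0.1  0.1 -0.1]
stored_mount 0.97 [393. 236.  27.  25.] [ 0.58   -0.2947] [-0.3  0.3 -0.8  0.8]
vial_a 0.77 [416.  57.  38.  26.] [ 0.5715 -0.0895] [-3.3  2.9 -3.3  4.1]
vial_a 0.69 [415.  12.  37.  17.] [ 0.5648 -0.0506] [ -4.7   4.1 -11.4  14.3]
[380.3400408  166.38069032] [392.72957198 278.23061838]
green [384 257  25  25 344] (array([ 0.591 , -0.3436]), array([-1.2,  1.1, -0.8,  0.9]))
[ 361  160   58  118 4479]
slopes -0.19011417538523726 -0.2010050187673181 0.19485011474022007 width 0.06407056417510526
0.031 [ 0.56949426 -0.23738745]
0.085 [ 0.57985816 -0.29038358]
0.139 [ 0.59022206 -0.3433797 ]
```

Call:
{"method": "send_rows", "body": {"motion": "-0.3 20 1 0 0; -0.3 20 1 0 0; -0.3 20 1 0 0; -0.3 20 1 0 0; -0.3 20 1 0 0"}}

```text
clock: 31.1
eef_pos: [0.4436, -0.017, 0.1922]
tool_rot: [0.702, 0.713, 0.001, -0.0]
ft_force: [0.7, -0.1, -0.3]
grip_width: 0.0557
grasp_force: 0.0
```

```bash
python3 - <<'E'
from h import *
M,im=chk()
p=w2pix(M,[.5665,-.0376,.016]).astype(int); print(p)
hsv=cv2.cvtColor(im,cv2.COLOR_RGB2HSV); m=cv2.inRange(hsv,(0,0,120),(180,60,255)); t=w2pix(M,[.5635,.0402,.016]).astype(int)
m[:t[1]-12]=0; m[:,:p[0]-50]=0; m[:,p[0]+50:]=0
L=[];Q=[]
for r in range(t[1]+6,p[1]+30,4):
    c=np.nonzero(m[r,:p[0]+33])[0]
    if len(c): L.append(pix2w(M,c.min(),r,.016)[:2])
L=np.array(L); kl=np.polyfit(L[:,1],L[:,0],1); T=np.array([pix2w(M,c,np.nonzero(m[:,c])[0].min(),.016)[:2] for c in range(t[0]-15,t[0]+16,4)]); kt=np.polyfit(T[:,0],T[:,1],1)
a,b=kl[0],kl[1]+.028*np.hypot(1,kl[0]); X=(b+a*kt[1])/(1-a*kt[0]); Y=np.polyval(kt,X); u=np.array([a,1])/np.hypot(a,1); print(kl,kt)
for d in (.028,.078,.128): print(d,np.array([X,Y])-d*u)
E
```

```text
31.3 [ 0.4437 -0.0231  0.192 ] [ 0.705  0.709 -0.     0.   ] 0.0556 [-0.05  0.13 -0.14  1.3  -0.    1.51]
vial_a 0.97 [383. 236.  30.  31.] [ 0.5689 -0.0872] [-1.3  1.1 -1.7  1.6]
vial_a 0.97 [386. 197.  34.  27.] [ 0.567  -0.0376] [-0.   0.  -2.   1.8]
[380 192]
[-0.05907356  0.53646122] [ 0.07181615 -0.0026094 ]
0.028 [0.56392993 0.00982002]
0.078 [ 0.56687846 -0.04009296]
0.128 [ 0.569827   -0.09000595]
```

Everything measures within about 3 mm of its pocket centre and the arm is clear of it all. I'm handing the job in.

```bash
python3 -c "
from workcell import workorder
print(workorder.job_done())"
```

```text
the job is handed in; nothing more can be done
None
```

The job is handed in: both vials, both mounts and the weight stand in their own pockets, by camera within about 3 mm of centre, and the stored vial and mount were left in theirs; no verdict came back.

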